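Change over the castings in the curing box

TASK

Press the red thumb latch on the front of the curing box so that its orange lid pops open, lay each cured pink column level across the top of the narrow wooden plank, balanced on its shaft, and lay each uncured amber column flat on the floor of the curing box. Then swing the lid down and snap it shut so that the latch holds it, and leave the bottle, mould block, plywood offcut and brush where they are.

Things in the scene. Friction and masses are not known exactly. Their poses are not given: they have to be found in the camera images.
- curebox: White curing box, fixed, 140 (x) x 220 (y) mm, rim 75 mm high. Origin: centre of its underside, on the table; z up; its front, with the latch, looks to its -x. Inside 130 x 210 mm, walls 5 mm, inner floor 35 mm above the origin. At the start the cured columns lie on its floor along its x, side by side, 60 mm apart.
- lid (a joint): Orange lid's angle, rad: about 0.01 shut and latched, 1.5 fully open (stop, nearly upright). 8 mm thick, 220 mm wide, 147 mm from hinge axis (along box y, far rim) to free edge. A spring opens it and holds it open. To shut: push its outer face near the free edge (2 to 3 N), follow it down, press the free edge with 5 to 10 N to the stop at 0: the latch snaps over it.
- lid_hinge (a point): Point on the lid's hinge axis, midway along it and midway in the lid's thickness; box frame (70, 0, 79) mm.
- lid_edge (a point): Middle of the lid's outer (upper when shut) face, 145 mm from the hinge axis, near the free edge; it moves with the lid. Shut: box frame (-75, 0, 83) mm.
- latch (a joint): Angle of the red thumb latch, rad: 0 at rest, grows as the pad is pressed down, stop at 0.32. It springs back to 0. The lid is let go by about 0.2.
- latch_pad (a point): Middle of the thumb pad's top (black rubber): press here straight down. Pad 56 mm wide (box y), 58 mm long (box x); this point is at box frame (-142, 0, 60) mm at rest. It goes down about 12 mm to free the lid, 18 mm to the stop, and takes 1.5 to 4 N. The latch's hook stands 37 mm nearer to the box and rises to 105 mm above the table.
- plank: Wooden drying plank on edge, fixed, solid: 30 mm wide (x), 220 mm long (y), flat top 60 mm above the table. Origin: centre of its underside, on the table; z up. Two cross feet, 90 x 14 mm, 12 mm high, lie under its ends. Columns lie across it (along its x), side by side, shaft on the top, plinths hanging on either side.
- cured1: Cured column, opaque pink; it may be absent. Model-building column cast in resin: square shaft 22 x 22 mm, 68 mm long, with a square plinth 30 x 30 mm, 16 mm long, at each end; 100 mm in all, 70 g. Origin at its centre (15 mm above what its plinths lie on, 11 mm above what its shaft lies on); x along its length; its four long sides are alike. 
- cured2: Cured column, opaque pink; it may be absent. Model-building column cast in resin: square shaft 22 x 22 mm, 68 mm long, with a square plinth 30 x 30 mm, 16 mm long, at each end; 100 mm in all, 70 g. Origin at its centre (15 mm above what its plinths lie on, 11 mm above what its shaft lies on); x along its length; its four long sides are alike. 
- cured3: Cured column, opaque pink; it may be absent. Model-building column cast in resin: square shaft 22 x 22 mm, 68 mm long, with a square plinth 30 x 30 mm, 16 mm long, at each end; 100 mm in all, 70 g. Origin at its centre (15 mm above what its plinths lie on, 11 mm above what its shaft lies on); x along its length; its four long sides are alike. 
- fresh1: Uncured column, amber; it lies on the cutting mat at the start; it may be absent. Model-building column cast in resin: square shaft 22 x 22 mm, 68 mm long, with a square plinth 30 x 30 mm, 16 mm long, at each end; 100 mm in all, 70 g. Origin at its centre (15 mm above what its plinths lie on, 11 mm above what its shaft lies on); x along its length; its four long sides are alike. 
- fresh2: Uncured column, amber; it lies on the cutting mat at the start; it may be absent. Model-building column cast in resin: square shaft 22 x 22 mm, 68 mm long, with a square plinth 30 x 30 mm, 16 mm long, at each end; 100 mm in all, 70 g. Origin at its centre (15 mm above what its plinths lie on, 11 mm above what its shaft lies on); x along its length; its four long sides are alike. 
- fresh3: Uncured column, amber; it lies on the cutting mat at the start; it may be absent. Model-building column cast in resin: square shaft 22 x 22 mm, 68 mm long, with a square plinth 30 x 30 mm, 16 mm long, at each end; 100 mm in all, 70 g. Origin at its centre (15 mm above what its plinths lie on, 11 mm above what its shaft lies on); x along its length; its four long sides are alike. 
- glue: Bystander: white bottle, 48 mm in diameter, 120 mm high, origin at the centre of its underside.
- mould: Bystander: pink mould block, 60 x 100 x 35 mm, origin at the centre of its underside.
- offcut: Bystander: plywood offcut, 60 x 120 x 6 mm, lying flat, origin at the centre of its underside.
- brush: Bystander: brush 160 mm long, lying on the table along its x.
Things that resemble listed ones, but are neither listed nor needed, are in the scene too. Leave any blue or purple look-alike of the fresh2 alone.

How it is judged:
On the way:
1. the lid has popped open (value of joint lid above 1.3 rad), for 0.2 s.
At the end, for the whole second after the job is handed in: Cured columns at rest and level (0.15 rad) on the plank's top, centres within 18 mm of its midline, within 0.5 rad of square across; uncured columns flat on the box's floor; lid under 0.04 rad, latch back over it (under 0.08 rad) (value of joint lid below 0.04 rad and value of joint latch below 0.08 rad and z of cured1 in the frame of plank between 0.064 and 0.08 m and x of cured1 in the frame of plank between -0.018 and 0.018 m and y of cured1 in the frame of plank between -0.108 and 0.108 m and angle between the x axis of each of cured1, cured2, cured3 and the x axis of plank, either way round below 0.5 rad and angle between cured1's own x axis and vertical between 1.42 and 1.72 rad and linear speed of each of cured1, cured2, cured3, fresh1, fresh2, fresh3 below 0.02 m/s and z of cured2 in the frame of plank between 0.064 and 0.08 m and x of cured2 in the frame of plank between -0.018 and 0.018 m and y of cured2 in the frame of plank between -0.108 and 0.108 m and angle between cured2's own x axis and vertical between 1.42 and 1.72 rad and z of cured3 in the frame of plank between 0.064 and 0.08 m and x of cured3 in the frame of plank between -0.018 and 0.018 m and y of cured3 in the frame of plank between -0.108 and 0.108 m and angle between cured3's own x axis and vertical between 1.42 and 1.72 rad and z of fresh1 in the frame of curebox between 0.044 and 0.058 m and x of fresh1 in the frame of curebox between -0.065 and 0.065 m and y of fresh1 in the frame of curebox between -0.105 and 0.105 m and z of fresh2 in the frame of curebox between 0.044 and 0.058 m and x of fresh2 in the frame of curebox between -0.065 and 0.065 m and y of fresh2 in the frame of curebox between -0.105 and 0.105 m and z of fresh3 in the frame of curebox between 0.044 and 0.058 m and x of fresh3 in the frame of curebox between -0.065 and 0.065 m and y of fresh3 in the frame of curebox between -0.105 and 0.105 m); the robot touches nothing.
It fails at once if a bystander was pushed more than 30 mm (distance of any of glue, mould, offcut, brush from where it was at the start of the episode above 0.03 m).
Of cured1, cured2, cured3 only 2 to 3 are there at a start; the rules pass over those that are not, and their reading is None.
Of fresh1, fresh2, fresh3 only 2 to 3 are there at a start; the rules pass over those that are not, and their reading is None.
At some moment in a run one of fresh1, fresh2, fresh3 may be knocked a few centimetres aside while the robot is not near it.
Once in a run the grip may slacken for a moment while it holds something.
It also fails if it takes over 210 s, if anything falls off the work surface, if the arm or the gripper's body presses on something with over 40 N, if the wrist force passes 120 N, or if a joint passes its speed limit or range.

ROBOT

A 6-joint arm with a two-finger parallel gripper is mounted at the origin on the work surface. World frame = base frame: x ahead of the robot, y to its left, z up, the work surface at z = 0. Lengths are in m, angles in rad, forces in N, time in s.
With the tool pointing down it reaches from about 0.275 to 0.975 m from the base axis. Payload 8.4 kg.
Tool frame: the origin (TCP) lies on the centre line of the jaws, within the pads' length; the fingertips stand 14 mm ahead of it and the grasp point (between the pads) lies 5 mm behind it; z points along the fingers, y is the line along which they close (so a half turn about z gives the same grasp; the last joint's range is limited). The gripper opens to 92 mm and grips with 3 to 60 N. Pads are 20 mm wide; open, the fingers measure 128 mm over their backs; the gripper's body (75 mm by 189 mm) begins 69 mm behind the grasp point.
Start: joints at [1.11, 0.353, 1.633, -0, 1.155, -0.002], TCP at [0.277, 0.56, 0.229] pointing down, gripper open.
Joint ranges: [-2.63, 2.63], [-0.92, 2.1], [0.06, 2.66], [-1.3, 4.44], [0, 2.69], [-3.02, 3.02]. Speed limits (rad/s): [2.22, 2.22, 2.79, 3.14, 3.14, 3.14].

INTERFACE

Orientations are given as a 3x3 rotation matrix whose columns are the frame's x, y, z axes.
In Python, from rig import * gives the robot as it stands. The module is installed in compiled form; this text tells all that it offers.
- The arm moves only by the shell command python3 -m inch 'ROWS' [FORCE]. ROWS is text: rows parted by semicolons, each of 7 numbers parted by spaces: the turn, a rotation vector about the world's x, y, z in degrees, then the shift along the world's x, y, z in m, then the closure, from 0 (fully open) to 1 (shut). A call has exactly 10 rows; each row shifts and turns the commanded pose from where the row before left it; what a row does not reach is not made up. A row lasts 1/12 s, in which the tool goes at most 41.7 mm and 7.16 degrees, less where a joint would pass 70% of its speed; a pose out of reach is approached as far as the arm can. A call with a gripper value outside its range is refused whole. The fingers move at their own pace and stop on an object; FORCE is the grip in N (left out, the last holds). Time passes only in rows, so rows that do not move let the fingers close, or fill a call up. It gives the time, the measured TCP pose, the force, the opening and the grip force at its end, in the units of the state.
- get_state(): the state, without advancing time (a new reading comes with each control period).
- read_camera(name): name is "side" or "top"; returns the picture (480x640x3 uint8, red, green, blue); there is no depth.
- calibration(name): a dict with "fovy" (degrees; the focal length in pixels is half the picture's height over the tangent of half this angle, whatever the lens; pixels are square), "cx", "cy" (the principal point, pixels), "xyz" and "attitude" of the camera in the world. Camera axes: x right, y up, looking along -z (the intrinsics and any distortion apply to the point x, -y, -z); pixel columns grow to the right and rows downward; lengths in m; the calibration is good to about 2 mm. A picture is of the moment at which its call begins. calibration takes no time and is no camera call.
- hand_in(): hands the job in; it is judged then, once.
The state is a dict: "clock": time; "joints": joint angles; "qd": joint speeds; "joint_torque": joint torques, N m; "position": TCP position; "orientation": TCP orientation; "force": force on the tool from outside, world axes, zero at the start; "moment": the same for the moment, N m; "opening": opening from 0.0 (shut) to 1.0 (fully open); "grasp_force": force on a finger pad.
Only numpy, scipy, OpenCV 4.12 (cv2) and the standard library are available. Lean on these libraries where they do the work, as an engineer would, in place of code of your own. Each camera call takes 0.05 s, during which the arm holds its last target. There are 200 camera calls.

## Working session

There is one attempt and no reset: what is moved stays moved. The work goes in short steps, Python scripts to look and compute and a shell command to move; the robot and the scene stay as the last step left them, time stands still between calls to the robot, and variables do not carry over. Pictures are saved under pics/ and viewed, at most 14 in all, crops included, and the job is handed in when it is done.

```bash
mkdir -p pics
python3 - <<'E'
from rig import *
import cv2
for n in("top","side"):
    im=read_camera(n); cv2.imwrite(f"pics/{n}0.png",im[:,:,::-1]); print(n,calibration(n))
s=get_state();print(s)
E
```

```text
top {'fovy': 54.918155496243735, 'cx': 322.21424776430734, 'cy': 239.41564402509596, 'xyz': array([0.36021062, 0.0331523 , 1.04909589]), 'attitude': array([[ 0.01049641,  0.99118473, -0.13207061],
       [-0.99988095,  0.0118977 ,  0.00982549],
       [ 0.01131021,  0.13195176,  0.99119161]])}
side {'fovy': 51.405513312024745, 'cx': 314.28872111891576, 'cy': 234.72530501137854, 'xyz': array([ 0.01120532, -0.67108356,  1.07049532]), 'attitude': array([[ 0.80889066,  0.45095956, -0.37726829],
       [-0.58795472,  0.61793287, -0.52198488],
       [-0.0022676 ,  0.64404537,  0.76498393]])}
{'clock': 0.1, 'joints': array([ 1.10960212e+00,  3.53588527e-01,  1.63405948e+00, -4.40329767e-05,
        1.15523622e+00, -2.39713505e-03]), 'qd': array([ 0.00029902, -0.00148032, -0.001355  ,  0.00059809, -0.00013681,
       -0.00216792]), 'joint_torque': array([-6.23233955e-04, -5.94905090e+01, -3.34929800e+01,  6.99310773e-02,
        1.81701046e-02, -6.36565369e-05]), 'position': array([0.27660705, 0.55996336, 0.22793288]), 'orientation': array([[-8.96593780e-01,  4.42853591e-01, -5.38697053e-04],
       [ 4.42853917e-01,  8.96593012e-01, -1.17456014e-03],
       [-3.71661610e-05, -1.29166741e-03, -9.99999165e-01]]), 'force': array([-0.52930662, -0.08813605,  0.40931545]), 'moment': array([-0.0303814 , -0.00908851,  0.01857972]), 'grasp_force': 0.0, 'opening': 1.002707634225031}
```

View pics/top0.png

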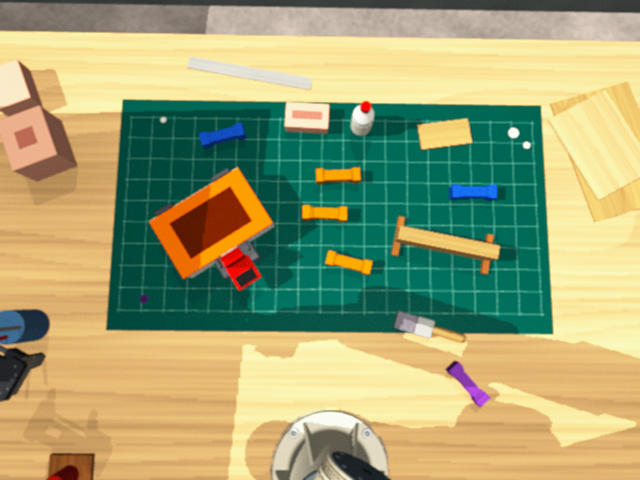

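View pics/side0.png

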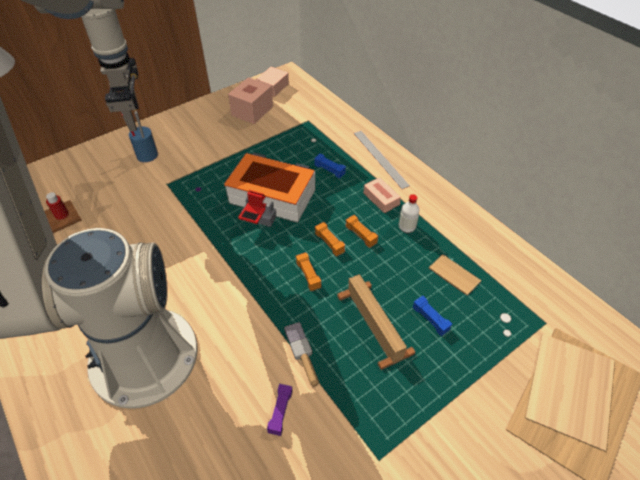

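```bash
cat > h.py <<'E'
from rig import *
import cv2, numpy as np
from scipy.optimize import minimize
C={n:calibration(n) for n in("top","side")}
def proj(n,P):
    c=C[n]; p=(np.atleast_2d(P)-c["xyz"])@np.array(c["attitude"]); f=240/np.tan(np.radians(c["fovy"]/2))
    return np.c_[c["cx"]+f*p[:,0]/-p[:,2], c["cy"]+f*p[:,1]/p[:,2]]
def unproj(n,u,v,z):
    c=C[n]; f=240/np.tan(np.radians(c["fovy"]/2))
    d=np.array(c["attitude"])@[(u-c["cx"])/f,-(v-c["cy"])/f,-1]
    return c["xyz"]+d*(z-c["xyz"][2])/d[2]
def box(x0,x1,y0,y1,z0,z1): return np.array([[x,y,z] for x in(x0,x1) for y in(y0,y1) for z in(z0,z1)],float)
COL=[box(-.034,.034,-.011,.011,-.011,.011),box(-.05,-.034,-.015,.015,-.015,.015),box(.034,.05,-.015,.015,-.015,.015)]
LID=[box(-.077,.07,-.11,.11,.075,.083)]
PLANK=[box(-.015,.015,-.11,.11,0,.06)]+[box(-.045,.045,s*.103-.007,s*.103+.007,0,.012) for s in(-1,1)]
S=4
def sil(n,parts,p,z):
    c,s=np.cos(p[2]),np.sin(p[2]); R=np.array([[c,-s,0],[s,c,0],[0,0,1]])
    m=np.zeros((480*S,640*S),np.uint8)
    for b in parts:
        q=proj(n,b@R.T+[p[0],p[1],z]); h=cv2.convexHull(((q+.5)*S*16).astype(np.int32)); cv2.fillConvexPoly(m,h,1,shift=4)
    return m
def fit(masks,parts,p0,z,roi=None):
    M={n:cv2.resize(m,None,fx=S,fy=S,interpolation=cv2.INTER_LINEAR)>127 for n,m in masks.items()}
    def cost(q):
        p=[q[0],q[1],q[2]*.1]
        return sum((sil(n,parts,p,z).astype(bool)^m).sum()/m.sum() for n,m in M.items())
    best=None
    for dy in(0,):
        q0=np.array([p0[0],p0[1],p0[2]*10]); r=minimize(cost,q0,method="Nelder-Mead",options=dict(initial_simplex=[q0,q0+[.012,0,0],q0+[0,.012,0],q0+[0,0,2]],xatol=1e-4,fatol=1e-4))
    return np.r_[r.x[:2],r.x[2]/10],r.fun
def blobs(n,im,lo,hi,amin=80):
    hsv=cv2.cvtColor(im,cv2.COLOR_RGB2HSV); m=cv2.inRange(hsv,np.array(lo),np.array(hi)); k,l,st,ce=cv2.connectedComponentsWithStats(m)
    return [((l==i).astype(np.uint8)*255,ce[i],st[i,4]) for i in range(1,k) if st[i,4]>=amin]
E
python3 - <<'E'
from h import *
T=cv2.cvtColor(cv2.imread("pics/top0.png"),cv2.COLOR_BGR2RGB);Sd=cv2.cvtColor(cv2.imread("pics/side0.png"),cv2.COLOR_BGR2RGB)
for n,im in(("top",T),("side",Sd)):
    h=cv2.cvtColor(im,cv2.COLOR_RGB2HSV)
    for u,v in ([(325,213),(165,225),(210,222),(450,242),(400,240)] if n=="top" else [(330,238),(250,165),(270,175),(375,320),(355,318)]): print(n,u,v,h[v,u])
    for m,c,a in blobs(n,im,[5,190,120],[22,255,255]): print(n,c.round(),a,unproj(n,*c,.015 if a<1500 else .08).round(3))
E
```

```text
top 325 213 [ 20 255 250]
top 165 225 [ 13 255 237]
top 210 222 [  8 255 136]
top 450 242 [ 21 135 245]
top 400 240 [ 18 157 125]
top [338. 175.] 535 [ 0.649 -0.012  0.015]
top [214. 221.] 5840 [0.525 0.254 0.08 ]
top [324. 213.] 551 [0.559 0.019 0.015]
top [349. 262.] 543 [ 0.447 -0.037  0.015]
top [ 72. 465.] 630 [0.012 0.546 0.015]
side 330 238 [ 14 200 223]
side 250 165 [  9 209 110]
side 270 175 [  9 238 102]
side 375 320 [ 16 123 172]
side 355 318 [ 84 178  79]
side [270. 179.] 1556 [0.521 0.248 0.08 ]
side [362. 229.] 270 [ 0.65  -0.013  0.015]
side [329. 237.] 285 [0.56  0.017 0.015]
side [308. 271.] 353 [ 0.447 -0.041  0.015]
```

Run:
```python
from h import *
im={n:cv2.cvtColor(cv2.imread(f"pics/{n}0.png"),cv2.COLOR_BGR2RGB) for n in C}
def near(n,im,lo,hi,P,amin=80): 
    u=proj(n,P)[0]; return min(blobs(n,im,lo,hi,amin),key=lambda b:np.hypot(*(b[1]-u)))[0]
for i,g in enumerate([(.648,-.012,0),(.559,.018,0),(.447,-.039,-.2)]):
    ms={n:near(n,im[n],[8,150,90],[24,255,255],[g[0],g[1],.015]) for n in C}
    p0=(g[0],g[1],[1.62,1.5,1.35][i])
    print("fresh",[m.sum()//255 for m in ms.values()],*[np.r_[f[0],f[1]].round(4) for f in (fit(ms,COL,p0,.015),fit({"top":ms["top"]},COL,p0,.015),fit({"side":ms["side"]},COL,p0,.015))])
ms={n:near(n,im[n],[3,150,70],[22,255,255],[.524,.252,.08],1000) for n in C}
for n in ms:
    c=max(cv2.findContours(ms[n],cv2.RETR_EXTERNAL,cv2.CHAIN_APPROX_NONE)[0],key=cv2.contourArea); cv2.drawContours(ms[n],[c],-1,255,-1)
for k in (("top","side"),("top",),("side",)):
    f=fit({n:ms[n] for n in k},LID,(.524,.252,.5),0); print("box",np.r_[f[0],f[1]].round(4))
msk={}
for n in C:
    hs=cv2.cvtColor(im[n],cv2.COLOR_RGB2HSV); m=cv2.inRange(hs,np.array([10,60,70]),np.array([26,200,255]))
    roi=np.zeros_like(m); g=sil(n,[box(-.07,.07,-.135,.135,0,.07)],(.49,-.25,-.1),0); roi=cv2.resize(g,(640,480),interpolation=cv2.INTER_AREA)*255; msk[n]=m&roi
for k in (("top","side"),("top",),("side",)):
    f=fit({n:msk[n] for n in k},PLANK,(.49,-.25,-.1),0); print("plank",np.r_[f[0],f[1]].round(4))
    if len(k)==2:
        r=[]
        for n in C:
            o=im[n].copy(); e=cv2.resize(sil(n,PLANK,f[0],0),(640,480),interpolation=cv2.INTER_NEAREST); cv2.drawContours(o,cv2.findContours(e,0,2)[0],-1,(255,0,0),1)
            cv2.drawContours(o,cv2.findContours(msk[n],0,2)[0],-1,(0,0,255),1)
            u=proj(n,[f[0][0],f[0][1],.03])[0].astype(int); r.append(cv2.resize(o[u[1]-65:u[1]+65,u[0]-65:u[0]+65],(400,400)))
        cv2.imwrite("pics/plank.png",np.hstack(r)[:,:,::-1])
# bystanders
for nm,u,v,z in [("glue",363,125,.03),("mould",307,118,.035),("offcut",445,134,.006),("brushL",398,322,.01),("brushR",466,339,.01)]: print(nm,unproj("top",u,v,z).round(3))
```

```text
fresh [np.uint64(591), np.uint64(423)] [ 0.6473 -0.0118  1.6021  0.2095] [ 0.6478 -0.0106  1.6196  0.0689] [ 0.6463 -0.0145  1.5906  0.0931]
fresh [np.uint64(591), np.uint64(411)] [0.5589 0.0173 1.5357 0.2261] [0.5592 0.0194 1.547  0.082 ] [0.5579 0.0156 1.5181 0.0998]
fresh [np.uint64(589), np.uint64(433)] [ 0.4476 -0.0368  1.3338  0.2029] [ 0.4478 -0.0356  1.3353  0.069 ] [ 0.4464 -0.0403  1.3413  0.0864]
box [0.5275 0.2625 0.5774 0.115 ]
box [0.5277 0.2635 0.5841 0.0369]
box [0.5273 0.2612 0.5924 0.0744]
plank [ 0.4911 -0.252  -0.1911  0.1403]
plank [ 0.4913 -0.2509 -0.189   0.0407]
plank [ 0.4901 -0.2547 -0.1929  0.043 ]
glue [ 0.763 -0.068  0.03 ]
mould [0.776 0.061 0.035]
offcut [ 0.753 -0.264  0.006]
brushL [ 0.316 -0.147  0.01 ]
brushR [ 0.28  -0.298  0.01 ]
```

View pics/plank.png

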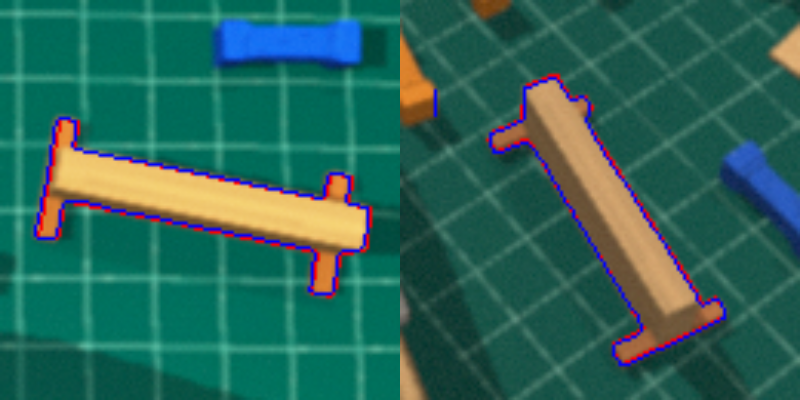

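```bash
python3 -m inch '0 0 -7.08 .0076 -.0222 0 1;0 0 -7.08 .0076 -.0222 0 1;0 0 -7.08 .0076 -.0222 0 1;0 0 -7.08 .0076 -.0222 0 1;0 0 -7.08 .0076 -.0222 0 1;0 0 -7.08 .0076 -.0222 0 1;0 0 -7.08 .0076 -.0222 0 1;0 0 -7.08 .0076 -.0222 0 1;0 0 -7.08 .0076 -.0222 0 1;0 0 -7.08 .0076 -.0222 0 1' 25
python3 -m inch '0 0 -7.08 .0076 -.0222 0 1;0 0 -7.08 .0076 -.0222 0 1;0 0 -7.08 .0076 -.0222 0 1;0 0 -7.08 .0076 -.0222 0 1;0 0 -7.08 .0076 -.0222 0 1;0 0 -7.08 .0076 -.0222 0 1;0 0 -7.08 .0076 -.0222 0 1;0 0 0 0 0 0 1;0 0 0 0 0 0 1;0 0 0 0 0 0 1'
python3 - <<'E'
from h import *
print(proj("top",[[.4064,.1827,.06]]),proj("side",[[.4064,.1827,.06]]))
E
```

```text
clock: 0.93
position: [0.3528, 0.3371, 0.2283]
orientation: [[0.129, 0.992, -0.0], [0.992, -0.129, -0.0], [-0.0, -0.0, -1.0]]
force: [0.1, -1.0, 0.7]
opening: 0.297
grasp_force: 0.0
clock: 1.77
position: [0.4058, 0.1832, 0.2285]
orientation: [[0.835, 0.551, -0.0], [0.551, -0.835, 0.0], [-0.0, -0.0, -1.0]]
force: [-1.1, 0.3, 0.4]
opening: 0.008
grasp_force: 0.0
[[247.08676929 278.30884885]] [[248.6602682  214.67757928]]
```

```bash
python3 -m inch '0 0 0 0 0 -.03 1;0 0 0 0 0 -.03 1;0 0 0 0 0 -.03 1;0 0 0 0 0 -.03 1;0 0 0 0 0 -.028 1;0 0 0 0 0 -.006 1;0 0 0 0 0 -.006 1;0 0 0 0 0 -.006 1;0 0 0 0 0 -.004 1;0 0 0 0 0 0 1'
python3 -m inch '0 0 0 0 0 0 1;0 0 0 0 0 0 1;0 0 0 0 0 0 1;0 0 0 0 0 .01 1;0 0 0 -.01 -.006 .03 1;0 0 0 -.01 -.006 .04 1;0 0 0 0 0 .04 1;0 0 0 0 0 .04 .56;0 0 0 -.03 -.02 .01 .56;0 0 0 -.03 -.02 0 .56'
python3 - <<'E'
from h import *
a=read_camera("top");b=read_camera("side")
cv2.imwrite("pics/t1raw.png",a[:,:,::-1]);cv2.imwrite("pics/s1raw.png",b[:,:,::-1])
cv2.imwrite("pics/v1.png",np.hstack([cv2.resize(a[120:330,100:310],(400,400)),cv2.resize(b[60:260,180:380],(400,400))])[:,:,::-1])
E
```

```text
clock: 2.6
position: [0.4056, 0.1831, 0.0588]
orientation: [[0.835, 0.55, -0.001], [0.55, -0.835, 0.0], [-0.0, -0.0, -1.0]]
force: [-4.9, -1.0, 4.1]
opening: 0.003
grasp_force: 2.3
clock: 3.43
position: [0.3294, 0.1321, 0.2332]
orientation: [[0.835, 0.55, 0.01], [0.55, -0.835, 0.004], [0.01, 0.003, -1.0]]
force: [-0.0, -1.1, -0.2]
opening: 0.203
grasp_force: 0.0
```

View pics/v1.png

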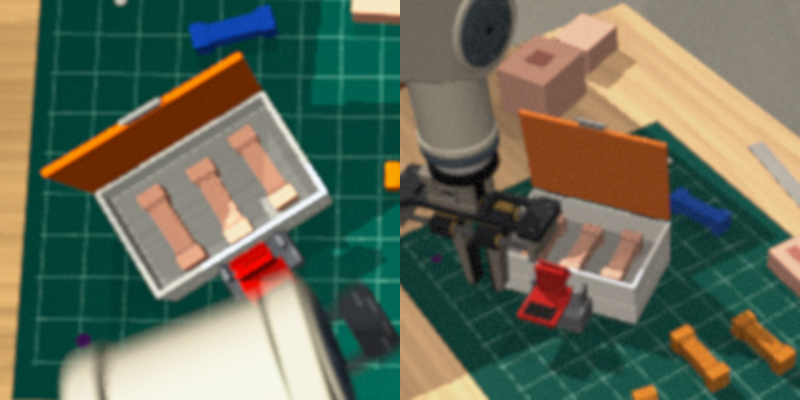

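Run:
```python
from h import *
T=cv2.cvtColor(cv2.imread("pics/t1raw.png"),cv2.COLOR_BGR2RGB)
bx=np.array([.5275,.2625]);yw=.583;c,s=np.cos(yw),np.sin(yw);R=np.array([[c,-s],[s,c]])
hs=cv2.cvtColor(T,cv2.COLOR_RGB2HSV); m=cv2.inRange(hs,np.array([0,55,90]),np.array([28,185,255]))
for y in(-.06,0,.06):
    g=bx+R@[0,y]; roi=cv2.resize(sil("top",[box(-.06,.06,-.026,.026,-.01,.01)],(*g,yw),.05),(640,480),interpolation=cv2.INTER_AREA)*255
    k=m&roi; f=fit({"top":k},COL,(*g,yw),.05); print(y,k.sum()//255,f[0].round(4),round(f[1],3),(R.T@(f[0][:2]-bx)).round(4))
```

```text
-0.06 566 [0.5615 0.2095 0.6245] 0.193 [-0.0008 -0.063 ]
0 576 [0.5242 0.2583 0.583 ] 0.207 [-0.0051 -0.0017]
0.06 681 [0.4913 0.3108 0.6202] 0.061 [-0.0037  0.0603]
```

```bash
python3 -m inch '0 0 0 .0393 .013 0 .56;0 0 0 .0393 .013 0 .56;0 0 0 .0393 .013 0 .56;0 0 0 .0393 .013 0 .56;0 0 0 .0393 .013 0 .56;0 0 1 .0393 .013 -.02 .56;0 0 0 0 0 -.03 .56;0 0 0 0 0 -.03 .56;0 0 0 0 0 -.03 .56;0 0 0 0 0 0 .56'
```

```text
clock: 4.37
position: [0.5559, 0.2068, 0.1156]
orientation: [[0.826, 0.564, -0.006], [0.564, -0.826, -0.003], [-0.007, -0.001, -1.0]]
force: [-2.1, -0.6, -0.2]
opening: 0.439
grasp_force: 0.0
```

```bash
python3 -m inch '0 0 0 0 0 0 .56;0 0 0 0 0 0 .56;0 0 0 .002 0 -.015 .56;0 0 0 0 0 -.015 .56;0 0 0 0 0 -.01 .56;0 0 0 0 0 -.01 .56;0 0 0 0 0 -.008 .56;0 0 0 0 0 0 .56;0 0 0 0 0 0 .56;0 0 0 0 0 0 .56'
```

```text
clock: 5.2
position: [0.5605, 0.2079, 0.063]
orientation: [[0.826, 0.564, 0.001], [0.564, -0.826, 0.0], [0.001, 0.0, -1.0]]
force: [-0.3, 0.5, -0.2]
opening: 0.439
grasp_force: 0.0
```

```bash
python3 -m inch '0 0 0 0 0 -.006 .56;0 0 0 0 0 0 1;0 0 0 0 0 0 1;0 0 0 0 0 0 1;0 0 0 0 0 0 1;0 0 0 0 0 0 1;0 0 0 0 0 .01 1;0 0 0 0 0 .02 1;0 0 0 0 0 .03 1;0 0 0 0 0 .03 1' 25
```

```text
clock: 6.03
position: [0.5595, 0.2075, 0.1475]
orientation: [[0.826, 0.564, -0.002], [0.564, -0.826, -0.001], [-0.002, -0.0, -1.0]]
force: [0.4, -0.9, 0.1]
opening: 0.234
grasp_force: 24.9
```

```bash
python3 -m inch '0 0 0 -.002 -.015 0.01 1;0 0 -6.46 -.006 -.038 0 1;0 0 -6.46 -.006 -.038 0 1;0 0 -6.46 -.006 -.038 0 1;0 0 -6.46 -.006 -.038 0 1;0 0 -6.46 -.006 -.038 0 1;0 0 -6.46 -.006 -.038 0 1;0 0 -6.46 -.006 -.038 0 1;0 0 0 -.006 -.038 0 1;0 0 0 -.006 -.038 0 1'
python3 -m inch '0 0 0 -.006 -.038 0 1;0 0 0 -.006 -.038 0 1;0 0 0 -.006 -.038 0 1;0 0 0 -.006 -.038 0 1;0 0 0 -.002 -.019 0 1;0 0 0 0 0 -.02 1;0 0 0 0 0 -.02 1;0 0 0 0 0 -.01 1;0 0 0 0 0 0 1;0 0 0 0 0 0 1'
```

```text
clock: 6.87
position: [0.5028, -0.1514, 0.1566]
orientation: [[0.982, -0.189, -0.0], [-0.189, -0.982, -0.0], [-0.0, 0.0, -1.0]]
force: [0.6, 0.7, -0.7]
opening: 0.236
grasp_force: 24.9
clock: 7.7
position: [0.4776, -0.32, 0.1063]
orientation: [[0.982, -0.188, -0.001], [-0.188, -0.982, 0.001], [-0.001, -0.0, -1.0]]
force: [0.6, 0.2, -1.0]
opening: 0.236
grasp_force: 24.9
```

```bash
python3 -m inch '0 0 0 0 0 -.01 1;0 0 0 0 0 -.01 1;0 0 0 0 0 -.004 1;0 0 0 0 0 -.002 1;0 0 0 0 0 -.001 1;0 0 0 0 0 -.0005 1;0 0 0 0 0 0 1;0 0 0 0 0 0 1;0 0 0 0 0 0 1;0 0 0 0 0 0 1'
```

```text
clock: 8.53
position: [0.4782, -0.3204, 0.0792]
orientation: [[0.982, -0.189, 0.0], [-0.189, -0.982, -0.0], [0.0, 0.0, -1.0]]
force: [-0.2, -0.3, -0.5]
opening: 0.239
grasp_force: 24.9
```

```bash
python3 -m inch '0 0 0 0 0 -.001 1;0 0 0 0 0 0 1;0 0 0 0 0 -.0005 1;0 0 0 0 0 0 1;0 0 0 0 0 0 .7;0 0 0 0 0 0 .56;0 0 0 0 0 0 .56;0 0 0 0 0 0 .56;0 0 0 0 0 .02 .56;0 0 0 0 0 .03 .56'
python3 - <<'E'
from h import *
a=read_camera("top");b=read_camera("side")
cv2.imwrite("pics/t2raw.png",a[:,:,::-1]);cv2.imwrite("pics/s2raw.png",b[:,:,::-1])
E
python3 -m inch '0 0 0 0 0 .03 .56;0 0 0 .006 .038 .02 .56;0 0 0 .006 .038 0 .56;0 0 0 .006 .038 0 .56;0 0 0 .006 .038 0 .56;0 0 0 .006 .038 0 .56;0 0 0 .006 .038 0 .56;0 0 0 .006 .038 0 .56;0 0 0 .006 .038 0 .56;0 0 0 0 0 0 .56'
python3 - <<'E'
from h import *
a=read_camera("top");b=read_camera("side")
cv2.imwrite("pics/t3raw.png",a[:,:,::-1]);cv2.imwrite("pics/s3raw.png",b[:,:,::-1])
cv2.imwrite("pics/v3.png",np.hstack([cv2.resize(a[160:310,380:530],(400,400)),cv2.resize(b[260:410,320:470],(400,400))])[:,:,::-1])
E
```

```text
clock: 9.37
position: [0.4763, -0.319, 0.1254]
orientation: [[0.982, -0.189, -0.005], [-0.189, -0.982, 0.003], [-0.005, -0.002, -1.0]]
force: [1.0, -0.9, -0.1]
opening: 0.44
grasp_force: 0.0
clock: 10.3
position: [0.5265, -0.0123, 0.1764]
orientation: [[0.983, -0.185, 0.001], [-0.185, -0.983, 0.002], [0.0, -0.002, -1.0]]
force: [-1.0, -0.2, 0.7]
opening: 0.441
grasp_force: 0.0
```

View pics/v3.png

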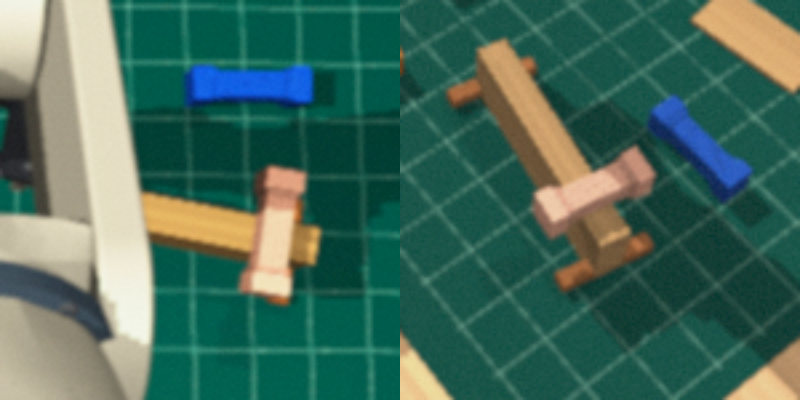

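```bash
python3 -m inch '0 0 6.36 0 .039 0 .56;0 0 6.36 0 .039 0 .56;0 0 6.36 0 .039 0 .56;0 0 6.36 0 .039 0 .56;0 0 6.36 0 .039 0 .56;0 0 6.36 0 .039 0 .56;0 0 6.36 -.001 .039 0 .56;0 0 0 0 0 -.03 .56;0 0 0 0 0 -.03 .56;0 0 0 0 0 0 .56'
python3 -m inch '0 0 0 0 0 0 .56;0 0 0 0 0 0 .56;0 0 0 0 0 -.02 .56;0 0 0 0 0 -.01 .56;0 0 0 0 0 0 .56;0 0 0 0 0 0 .56;0 0 0 0 0 0 .56;0 0 0 0 0 0 .56;0 0 0 0 0 0 .56;0 0 0 0 0 0 .56'
```

```text
clock: 11.23
position: [0.522, 0.2529, 0.1116]
orientation: [[0.832, 0.554, -0.007], [0.554, -0.832, -0.004], [-0.008, -0.001, -1.0]]
force: [-1.9, -0.2, -1.0]
opening: 0.441
grasp_force: 0.0
clock: 12.07
position: [0.5252, 0.2554, 0.0872]
orientation: [[0.832, 0.554, 0.001], [0.554, -0.832, 0.0], [0.001, 0.0, -1.0]]
force: [-0.9, -0.1, 0.1]
opening: 0.44
grasp_force: 0.0
```

```bash
python3 -m inch '0 0 0 0 .002 -.01 .56;0 0 0 0 0 -.01 .56;0 0 0 0 0 -.008 .56;0 0 0 0 0 -.002 .56;0 0 0 0 0 0 .56;0 0 0 0 0 0 1;0 0 0 0 0 0 1;0 0 0 0 0 0 1;0 0 0 0 0 0 1;0 0 0 0 0 0 1' 25
python3 -m inch '0 0 0 0 0 .01 1;0 0 0 0 0 .02 1;0 0 0 0 0 .03 1;0 0 0 0 0 .03 1;0 0 0 0 0 .01 1;0 0 0 0 -.015 0 1;0 0 -6.35 -.002 -.035 0 1;0 0 -6.35 -.002 -.035 0 1;0 0 -6.35 -.002 -.035 0 1;0 0 -6.35 -.002 -.035 0 1' 25
```

```text
clock: 12.9
position: [0.5251, 0.2574, 0.057]
orientation: [[0.832, 0.554, 0.001], [0.554, -0.832, 0.0], [0.001, 0.0, -1.0]]
force: [-0.5, -0.2, 0.2]
opening: 0.233
grasp_force: 25.0
clock: 13.73
position: [0.5153, 0.1001, 0.1555]
orientation: [[0.99, 0.139, -0.002], [0.139, -0.99, -0.001], [-0.002, 0.0, -1.0]]
force: [0.3, -0.7, -1.1]
opening: 0.241
grasp_force: 25.0
```

```bash
python3 -m inch '0 0 -6.35 -.003 -.0385 0 1;0 0 -6.35 -.003 -.0385 0 1;0 0 -6.35 -.003 -.0385 0 1;0 0 0 -.003 -.0385 0 1;0 0 0 -.003 -.0385 0 1;0 0 0 -.003 -.0385 0 1;0 0 0 -.003 -.0385 0 1;0 0 0 -.003 -.0385 0 1;0 0 0 -.002 -.0385 0 1;0 0 0 0 -.0075 -.01 1' 25
python3 -m inch '0 0 0 0 0 -.02 1;0 0 0 0 0 -.02 1;0 0 0 0 0 -.015 1;0 0 0 0 0 -.005 1;0 0 0 0 0 0 1;0 0 0 0 0 0 1;0 0 0 0 0 0 1;0 0 0 0 0 0 1;0 0 0 0 0 0 1;0 0 0 0 0 0 1' 25
```

```text
clock: 14.57
position: [0.4904, -0.2573, 0.1471]
orientation: [[0.982, -0.19, 0.002], [-0.19, -0.982, -0.003], [0.002, 0.002, -1.0]]
force: [0.7, 0.5, -0.5]
opening: 0.234
grasp_force: 25.0
clock: 15.4
position: [0.4913, -0.2519, 0.0873]
orientation: [[0.982, -0.187, 0.001], [-0.187, -0.982, -0.001], [0.001, 0.0, -1.0]]
force: [0.2, -0.1, -0.9]
opening: 0.235
grasp_force: 25.0
```

```bash
python3 -m inch '0 0 0 0 0 -.006 1;0 0 0 0 0 -.003 1;0 0 0 0 0 -.0005 1;0 0 0 0 0 0 1;0 0 0 0 0 0 .7;0 0 0 0 0 0 .56;0 0 0 0 0 0 .56;0 0 0 0 0 0 .56;0 0 0 0 0 .02 .56;0 0 0 0 0 .03 .56'
python3 -m inch '0 0 0 0 0 .03 .56;0 0 0 0 .02 .02 .56;0 0 6.5 0 .039 0 .56;0 0 6.5 0 .039 0 .56;0 0 6.5 0 .039 0 .56;0 0 6.5 0 .039 0 .56;0 0 6.5 0 .039 0 .56;0 0 6.5 0 .039 0 .56;0 0 6.5 0 .039 0 .56;0 0 0 0 .039 0 .56'
python3 -m inch '0 0 0 0 .039 0 .56;0 0 0 0 .039 0 .56;0 0 0 0 .039 0 .56;0 0 0 0 .039 0 .56;0 0 0 0 .039 0 .56;0 0 0 0 .034 0 .56;0 0 0 0 0 -.03 .56;0 0 0 0 0 -.03 .56;0 0 0 0 0 -.03 .56;0 0 0 0 0 0 .56'
python3 -m inch '0 0 0 0 0 0 .56;0 0 0 0 0 0 .56;0 0 0 0 0 0 .56;0 0 0 0 0 0 .56;0 0 0 0 0 0 .56;0 0 0 0 0 0 .56;0 0 0 0 0 0 .56;0 0 0 0 0 0 .56;0 0 0 0 0 0 .56;0 0 0 0 0 0 .56'
```

```text
clock: 16.23
position: [0.4889, -0.2507, 0.1251]
orientation: [[0.982, -0.187, -0.005], [-0.187, -0.982, 0.003], [-0.006, -0.002, -1.0]]
force: [0.9, -0.5, 0.4]
opening: 0.442
grasp_force: 0.0
clock: 17.07
position: [0.4905, 0.0821, 0.1772]
orientation: [[0.818, 0.575, 0.0], [0.575, -0.818, 0.0], [0.0, 0.0, -1.0]]
force: [0.8, 0.6, 0.0]
opening: 0.438
grasp_force: 0.0
clock: 17.9
position: [0.4874, 0.3075, 0.0819]
orientation: [[0.822, 0.57, -0.007], [0.57, -0.822, -0.005], [-0.009, -0.0, -1.0]]
force: [-1.3, -0.3, -0.8]
opening: 0.439
grasp_force: 0.0
clock: 18.73
position: [0.4909, 0.3092, 0.0872]
orientation: [[0.822, 0.569, -0.0], [0.569, -0.822, -0.0], [-0.0, -0.0, -1.0]]
force: [0.1, -0.7, 0.3]
opening: 0.444
grasp_force: 0.0
```

```bash
python3 -m inch '0 0 0 0 0 -.01 .56;0 0 0 0 0 -.01 .56;0 0 0 0 0 -.008 .56;0 0 0 0 0 -.002 .56;0 0 0 0 0 0 .56;0 0 0 0 0 0 1;0 0 0 0 0 0 1;0 0 0 0 0 0 1;0 0 0 0 0 0 1;0 0 0 0 0 0 1' 25
python3 -m inch '0 0 0 0 0 .01 1;0 0 0 0 0 .02 1;0 0 0 0 0 .03 1;0 0 0 0 0 .03 1;0 0 0 0 0 .01 1;0 0 0 .001 -.0375 0 1;0 0 -6.5 .001 -.038 0 1;0 0 -6.5 .001 -.038 0 1;0 0 -6.5 .001 -.038 0 1;0 0 -6.5 .001 -.038 0 1' 25
python3 -m inch '0 0 -6.5 .001 -.038 0 1;0 0 -6.5 .001 -.038 0 1;0 0 -6.5 .001 -.038 0 1;0 0 0 .001 -.038 0 1;0 0 0 .001 -.038 0 1;0 0 0 .001 -.038 0 1;0 0 0 .001 -.038 0 1;0 0 0 .001 -.037 0 1;0 0 0 0 0 -.02 1;0 0 0 0 0 -.02 1' 25
python3 -m inch '0 0 0 0 0 -.02 1;0 0 0 0 0 -.01 1;0 0 0 0 0 0 1;0 0 0 0 0 0 1;0 0 0 0 0 0 1;0 0 0 0 0 0 1;0 0 0 0 0 0 1;0 0 0 0 0 0 1;0 0 0 0 0 0 1;0 0 0 0 0 0 1' 25
```

```text
clock: 19.57
position: [0.4911, 0.3094, 0.0575]
orientation: [[0.822, 0.569, 0.001], [0.569, -0.822, 0.0], [0.001, 0.0, -1.0]]
force: [-0.8, 0.2, 1.4]
opening: 0.24
grasp_force: 25.0
clock: 20.4
position: [0.4954, 0.1182, 0.1573]
orientation: [[0.989, 0.146, 0.0], [0.146, -0.989, -0.0], [0.0, 0.0, -1.0]]
force: [1.1, 0.2, -0.7]
opening: 0.239
grasp_force: 25.0
clock: 21.23
position: [0.5047, -0.1859, 0.1177]
orientation: [[0.982, -0.191, 0.003], [-0.191, -0.982, -0.001], [0.003, 0.001, -1.0]]
force: [0.3, 0.1, -0.9]
opening: 0.24
grasp_force: 25.0
clock: 22.07
position: [0.504, -0.1832, 0.0875]
orientation: [[0.982, -0.187, 0.0], [-0.187, -0.982, -0.0], [0.001, 0.0, -1.0]]
force: [-0.7, -0.1, 0.0]
opening: 0.241
grasp_force: 25.0
```

```bash
python3 -m inch '0 0 0 0 0 -.006 1;0 0 0 0 0 -.003 1;0 0 0 0 0 -.0005 1;0 0 0 0 0 0 1;0 0 0 0 0 0 .7;0 0 0 0 0 0 .56;0 0 0 0 0 0 .56;0 0 0 0 0 0 .56;0 0 0 0 0 .02 .56;0 0 0 0 0 .03 .56'
python3 -m inch '0 0 0 0 0 .03 .56;0 0 0 0 .02 .04 .56;0 0 6.5 -.01 .039 .02 .56;0 0 6.5 -.01 .039 .01 .56;0 0 6.5 -.01 .039 .01 .56;0 0 6.5 -.01 .039 .01 .56;0 0 6.5 -.01 .039 0 .56;0 0 6.5 -.01 .039 0 .56;0 0 6.5 -.01 .039 0 .56;0 0 0 -.01 .039 0 .56'
python3 -m inch '0 0 0 -.01 .039 0 .56;0 0 0 0 .039 0 .56;0 0 0 0 .03 0 .56;0 0 0 0 0 0 .56;0 0 0 0 0 0 .56;0 0 0 0 0 0 .56;0 0 0 0 0 0 .56;0 0 0 0 0 0 .56;0 0 0 0 0 0 .56;0 0 0 0 0 0 .56'
python3 - <<'E'
from h import *
a=read_camera("top");b=read_camera("side")
cv2.imwrite("pics/t4raw.png",a[:,:,::-1]);cv2.imwrite("pics/s4raw.png",b[:,:,::-1])
cv2.imwrite("pics/v4.png",np.hstack([cv2.resize(a[120:330,290:500],(400,400)),cv2.resize(b[180:380,250:450],(400,400))])[:,:,::-1])
for n,im in(("top",a),("side",b)):
    for m,c,A in blobs(n,im,[8,165,90],[24,255,255]):
      if A<900: print(n,c.round(),A,unproj(n,*c,.015).round(3))
E
```

```text
clock: 22.9
position: [0.5018, -0.1825, 0.1256]
orientation: [[0.982, -0.187, -0.005], [-0.187, -0.982, 0.002], [-0.006, -0.001, -1.0]]
force: [-0.0, 0.4, -0.1]
opening: 0.439
grasp_force: 0.0
clock: 23.73
position: [0.4237, 0.1462, 0.2436]
orientation: [[0.818, 0.575, 0.001], [0.575, -0.818, 0.0], [0.001, 0.0, -1.0]]
force: [0.1, 0.5, -0.1]
opening: 0.436
grasp_force: 0.0
clock: 24.57
position: [0.4148, 0.2518, 0.2436]
orientation: [[0.823, 0.568, 0.0], [0.568, -0.823, 0.0], [0.0, 0.0, -1.0]]
force: [-0.6, 0.3, -0.5]
opening: 0.441
grasp_force: 0.0
top [338. 175.] 561 [ 0.648 -0.012  0.015]
top [324. 213.] 578 [0.559 0.019 0.015]
top [396. 248.] 80 [ 0.481 -0.143  0.015]
top [348. 262.] 560 [ 0.447 -0.036  0.015]
side [361. 231.] 410 [ 0.646 -0.016  0.015]
side [329. 238.] 401 [0.558 0.014 0.015]
side [308. 271.] 407 [ 0.446 -0.042  0.015]
```

View pics/v4.png

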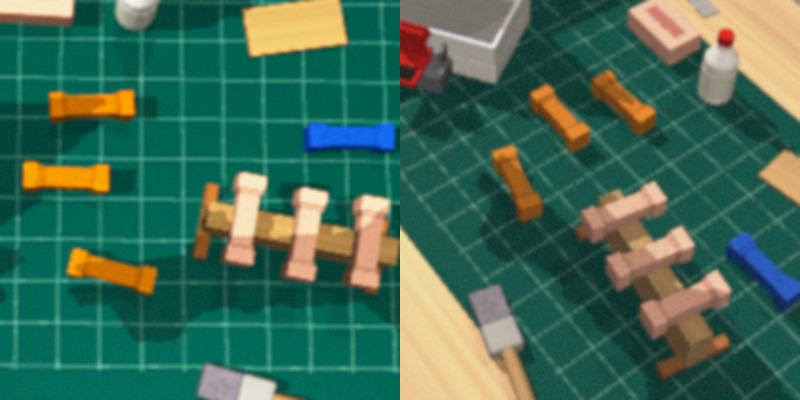

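```bash
python3 -m inch '0 0 7 .0041 -.0362 0 .4;0 0 7 .0041 -.0362 0 .4;0 0 7 .0041 -.0362 0 .4;0 0 7 .0041 -.0362 0 .4;0 0 7 .0041 -.0362 0 .4;0 0 7 .0041 -.0362 -.01 .4;0 0 0 .0041 -.0362 -.02 .4;0 0 0 .0041 -.0362 -.03 .4;0 0 0 0 0 -.04 .4;0 0 0 0 0 -.04 .4'
python3 -m inch '0 0 0 0 0 -.03 .4;0 0 0 0 0 -.01 .4;0 0 0 0 0 0 .4;0 0 0 0 0 0 .4;0 0 0 0 0 0 .4;0 0 0 0 0 0 .4;0 0 0 0 0 0 .4;0 0 0 0 0 0 .4;0 0 0 0 0 0 .4;0 0 0 0 0 0 .4'
```

```text
clock: 25.5
position: [0.4468, -0.0171, 0.1078]
orientation: [[0.292, 0.957, 0.004], [0.957, -0.292, -0.0], [0.001, 0.004, -1.0]]
force: [0.3, -0.6, -0.4]
opening: 0.599
grasp_force: 0.0
clock: 26.33
position: [0.4459, -0.015, 0.0685]
orientation: [[0.288, 0.958, 0.001], [0.958, -0.288, -0.0], [0.0, 0.001, -1.0]]
force: [0.5, -0.8, -0.2]
opening: 0.598
grasp_force: 0.0
```

```bash
python3 -m inch '0 0 3.2 .0016 -.0225 0 .4;0 0 0 0 0 0 .4;0 0 0 0 0 -.02 .4;0 0 0 0 0 -.015 .4;0 0 0 0 0 -.009 .4;0 0 0 0 0 -.0025 .4;0 0 0 0 0 0 1;0 0 0 0 0 0 1;0 0 0 0 0 0 1;0 0 0 0 0 0 1' 25
python3 -m inch '0 0 0 0 0 0 1;0 0 0 0 0 0 1;0 0 0 0 0 .01 1;0 0 0 0 0 .03 1;0 0 0 0 0 .03 1;0 0 0 0 0 .03 1;0 0 0 0 0 .03 1;0 0 0 0 0 .02 1;0 0 0 0 0 0 1;0 0 0 0 0 0 1' 25
```

```text
clock: 27.17
position: [0.4477, -0.0375, 0.0222]
orientation: [[0.234, 0.972, 0.001], [0.972, -0.234, -0.0], [0.0, 0.001, -1.0]]
force: [1.1, -0.7, -0.6]
opening: 0.33
grasp_force: 0.0
clock: 28.0
position: [0.4478, -0.0376, 0.1729]
orientation: [[0.234, 0.972, 0.003], [0.972, -0.234, -0.0], [0.0, 0.003, -1.0]]
force: [-0.1, 0.2, -1.3]
opening: 0.236
grasp_force: 25.0
```

```bash
python3 -m inch '0 0 -3.92 .004 .0317 0 1;0 0 -3.92 .004 .0317 0 1;0 0 -3.92 .004 .0317 0 1;0 0 -3.92 .004 .0317 0 1;0 0 -3.92 .004 .0317 0 1;0 0 -3.92 .004 .0317 0 1;0 0 -3.92 .004 .0317 0 1;0 0 -3.92 .004 .0317 0 1;0 0 -3.92 .004 .0317 0 1;0 0 -3.92 .004 .0317 0 1' 25
python3 -m inch '0 0 -3.92 .004 .0317 0 1;0 0 0 0 0 -.01 1;0 0 0 0 0 -.02 1;0 0 0 0 0 -.02 1;0 0 0 0 0 -.01 1;0 0 0 0 0 0 1;0 0 0 0 0 0 1;0 0 0 0 0 0 1;0 0 0 0 0 0 1;0 0 0 0 0 0 1' 25
```

```text
clock: 28.83
position: [0.4861, 0.2805, 0.1697]
orientation: [[0.798, 0.603, -0.003], [0.603, -0.798, -0.002], [-0.003, -0.0, -1.0]]
force: [0.4, -1.3, -0.8]
opening: 0.242
grasp_force: 25.0
clock: 29.67
position: [0.4918, 0.3114, 0.1126]
orientation: [[0.836, 0.549, 0.001], [0.549, -0.836, 0.001], [0.002, 0.0, -1.0]]
force: [-0.9, -0.2, -0.3]
opening: 0.238
grasp_force: 25.0
```

```bash
python3 -m inch '0 0 0 0 0 -.02 1;0 0 0 0 0 -.015 1;0 0 0 0 0 -.01 1;0 0 0 0 0 -.006 1;0 0 0 0 0 -.0035 1;0 0 0 0 0 -.0005 1;0 0 0 0 0 0 1;0 0 0 0 0 0 .6;0 0 0 0 0 0 .56;0 0 0 0 0 0 .56' 25
python3 -m inch '0 0 0 0 0 0 .56;0 0 0 0 0 .02 .56;0 0 0 0 0 .03 .56;0 0 0 0 0 .03 .56;0 0 0 0 0 .03 .56;0 0 0 -.02 -.01 .03 .56;0 0 0 -.03 -.01 .02 .56;0 0 0 -.03 -.01 0 .56;0 0 0 0 0 0 .56;0 0 0 0 0 0 .56'
python3 - <<'E'
from h import *
a=read_camera("top");b=read_camera("side")
for n,im in(("top",a),("side",b)):
    for m,c,A in blobs(n,im,[8,165,90],[24,255,255]):
      if A<900: print(n,c.round(),A,unproj(n,*c,.015).round(3),unproj(n,*c,.05).round(3))
cv2.imwrite("pics/t5raw.png",a[:,:,::-1])
E
```

```text
clock: 30.5
position: [0.4915, 0.3113, 0.0569]
orientation: [[0.835, 0.55, 0.001], [0.55, -0.835, 0.0], [0.001, 0.0, -1.0]]
force: [-0.9, 0.3, -0.7]
opening: 0.428
grasp_force: 0.0
clock: 31.33
position: [0.4104, 0.2809, 0.2172]
orientation: [[0.835, 0.55, 0.001], [0.55, -0.835, 0.001], [0.001, -0.0, -1.0]]
force: [0.6, 0.4, -0.9]
opening: 0.437
grasp_force: 0.0
top [338. 175.] 566 [ 0.648 -0.012  0.015] [ 0.638 -0.01   0.05 ]
top [324. 213.] 579 [0.559 0.019 0.015] [0.552 0.02  0.05 ]
top [180. 224.] 180 [0.529 0.346 0.015] [0.523 0.335 0.05 ]
top [184. 246.] 166 [0.48  0.333 0.015] [0.476 0.323 0.05 ]
side [253. 177.] 230 [0.515 0.347 0.015] [0.498 0.314 0.05 ]
side [361. 231.] 408 [ 0.646 -0.016  0.015] [ 0.625 -0.038  0.05 ]
side [329. 238.] 401 [0.558 0.014 0.015] [ 0.54  -0.009  0.05 ]
```

```bash
python3 -m inch '0 0 3.9 .0106 -.0188 0 .4;0 0 3.9 .0106 -.0188 0 .4;0 0 3.9 .0106 -.0188 0 .4;0 0 3.9 .0106 -.0188 0 .4;0 0 3.9 .0106 -.0188 0 .4;0 0 3.9 .0106 -.0188 0 .4;0 0 3.9 .0106 -.0188 0 .4;0 0 3.9 .0106 -.0188 0 .4;0 0 3.9 .0106 -.0188 0 .4;0 0 3.9 .0106 -.0188 0 .4'
python3 -m inch '0 0 3.9 .0106 -.0188 -.02 .4;0 0 3.9 .0106 -.0188 -.03 .4;0 0 3.9 .0106 -.0188 -.03 .4;0 0 3.9 .0106 -.0188 -.03 .4;0 0 0 0 0 -.03 .4;0 0 0 0 0 -.015 .4;0 0 0 0 0 0 .4;0 0 0 0 0 0 .4;0 0 0 0 0 0 .4;0 0 0 0 0 0 .4'
```

```text
clock: 32.27
position: [0.5188, 0.092, 0.2158]
orientation: [[0.301, 0.954, -0.001], [0.954, -0.301, -0.0], [-0.0, -0.0, -1.0]]
force: [0.7, 1.5, -0.4]
opening: 0.6
grasp_force: 0.0
clock: 33.1
position: [0.5609, 0.0181, 0.0628]
orientation: [[0.036, 0.999, 0.002], [0.999, -0.036, 0.0], [0.0, 0.002, -1.0]]
force: [-0.3, 0.3, -0.0]
opening: 0.603
grasp_force: 0.0
```

```bash
python3 -m inch '0 0 0 -.0015 -.0005 -.015 .4;0 0 0 0 0 -.015 .4;0 0 0 0 0 -.008 .4;0 0 0 0 0 -.003 .4;0 0 0 0 0 0 .4;0 0 0 0 0 0 1;0 0 0 0 0 0 1;0 0 0 0 0 0 1;0 0 0 0 0 0 1;0 0 0 0 0 0 1' 25
python3 -m inch '0 0 0 0 0 0 1;0 0 0 0 0 .01 1;0 0 0 0 0 .03 1;0 0 0 0 0 .03 1;0 0 0 0 0 .03 1;0 0 0 0 0 .03 1;0 0 0 0 0 .02 1;0 0 0 0 0 0 1;0 0 0 0 0 0 1;0 0 0 0 0 0 1' 25
```

```text
clock: 33.93
position: [0.5583, 0.0175, 0.0209]
orientation: [[0.036, 0.999, 0.0], [0.999, -0.036, -0.0], [0.0, 0.0, -1.0]]
force: [-0.7, -1.1, 0.8]
opening: 0.259
grasp_force: 0.2
clock: 34.77
position: [0.5574, 0.0174, 0.17]
orientation: [[0.036, 0.999, -0.001], [0.999, -0.036, -0.0], [-0.0, -0.001, -1.0]]
force: [-1.3, -0.5, -1.3]
opening: 0.236
grasp_force: 25.0
```

```bash
python3 -m inch '0 0 -3.9 -.0024 .0174 0 1;0 0 -3.9 -.0024 .0174 0 1;0 0 -3.9 -.0024 .0174 0 1;0 0 -3.9 -.0024 .0174 0 1;0 0 -3.9 -.0024 .0174 0 1;0 0 -3.9 -.0024 .0174 0 1;0 0 -3.9 -.0024 .0174 0 1;0 0 -3.9 -.0024 .0174 0 1;0 0 -3.9 -.0024 .0174 0 1;0 0 -3.9 -.0024 .0174 0 1' 25
python3 -m inch '0 0 -3.9 -.0024 .0174 0 1;0 0 -3.9 -.0024 .0174 0 1;0 0 -3.9 -.0024 .0174 0 1;0 0 -3.9 -.0024 .0174 0 1;0 0 0 0 0 -.02 1;0 0 0 0 0 -.025 1;0 0 0 0 0 -.01 1;0 0 0 0 0 0 1;0 0 0 0 0 0 1;0 0 0 0 0 0 1' 25
```

```text
clock: 35.6
position: [0.5328, 0.1919, 0.1686]
orientation: [[0.659, 0.752, -0.003], [0.752, -0.659, -0.001], [-0.003, -0.002, -1.0]]
force: [0.5, 0.2, -0.3]
opening: 0.237
grasp_force: 25.0
clock: 36.43
position: [0.5249, 0.261, 0.116]
orientation: [[0.836, 0.549, 0.0], [0.549, -0.836, 0.0], [0.0, 0.0, -1.0]]
force: [0.1, 0.2, -1.1]
opening: 0.237
grasp_force: 25.0
```

Lower 59 mm to 0.057, release, rise and recheck the last amber column.

```bash
python3 -m inch '0 0 0 0 0 -.02 1;0 0 0 0 0 -.015 1;0 0 0 0 0 -.01 1;0 0 0 0 0 -.009 1;0 0 0 0 0 -.004 1;0 0 0 0 0 -.0015 1;0 0 0 0 0 0 1;0 0 0 0 0 0 .6;0 0 0 0 0 0 .56;0 0 0 0 0 0 .56' 25
python3 -m inch '0 0 0 0 0 0 .56;0 0 0 0 0 .02 .56;0 0 0 0 0 .03 .56;0 0 0 0 0 .03 .56;0 0 0 0 0 .03 .56;0 0 0 -.02 -.01 .03 .56;0 0 0 -.04 0 .02 .56;0 0 0 -.04 0 0 .56;0 0 0 0 0 0 .56;0 0 0 0 0 0 .56'
python3 - <<'E'
from h import *
a=read_camera("top");b=read_camera("side")
for n,im in(("top",a),("side",b)):
    for m,c,A in blobs(n,im,[8,165,90],[24,255,255]):
      if A<900: print(n,c.round(),A,unproj(n,*c,.015).round(3),unproj(n,*c,.05).round(3), cv2.minAreaRect(cv2.findNonZero(m))[1:])
cv2.imwrite("pics/t6raw.png",a[:,:,::-1]);cv2.imwrite("pics/s6raw.png",b[:,:,::-1])
E
```

```text
clock: 37.27
position: [0.5249, 0.2613, 0.0566]
orientation: [[0.835, 0.55, 0.001], [0.55, -0.835, 0.0], [0.001, 0.0, -1.0]]
force: [0.3, -0.3, -0.6]
opening: 0.429
grasp_force: 0.0
clock: 38.1
position: [0.4258, 0.251, 0.2154]
orientation: [[0.835, 0.551, 0.001], [0.551, -0.835, 0.0], [0.001, 0.0, -1.0]]
force: [0.4, -0.1, 1.6]
opening: 0.438
grasp_force: 0.0
top [338. 175.] 565 [ 0.648 -0.012  0.015] [ 0.638 -0.01   0.05 ] ((15.0, 44.0), 90.0)
top [204. 209.] 175 [0.565 0.293 0.015] [0.558 0.284 0.05 ] ((14.317410469055176, 13.558154106140137), 49.398704528808594)
top [184. 223.] 91 [0.531 0.336 0.015] [0.525 0.326 0.05 ] ((16.155494689941406, 5.756555557250977), 68.19859313964844)
top [395. 248.] 81 [ 0.48  -0.143  0.015] [ 0.476 -0.137  0.05 ] ((5.820854663848877, 14.067066192626953), 14.03624439239502)
top [ 60. 462.] 401 [0.017 0.572 0.015] [0.028 0.554 0.05 ] ((19.167179107666016, 36.031585693359375), 61.69924545288086)
side [253. 177.] 231 [0.515 0.347 0.015] [0.499 0.313 0.05 ] ((11.149209976196289, 27.05605697631836), 35.21759033203125)
side [271. 182.] 234 [0.548 0.295 0.015] [0.53  0.263 0.05 ] ((11.094003677368164, 28.289709091186523), 33.6900634765625)
side [361. 231.] 410 [ 0.646 -0.016  0.015] [ 0.625 -0.038  0.05 ] ((36.347084045410156, 13.60228157043457), 41.987213134765625)
```

```bash
python3 -m inch '0 0 3.9 .0147 -.0171 0 .4;0 0 3.9 .0147 -.0171 0 .4;0 0 3.9 .0147 -.0171 0 .4;0 0 3.9 .0147 -.0171 0 .4;0 0 3.9 .0147 -.0171 0 .4;0 0 3.9 .0147 -.0171 0 .4;0 0 3.9 .0147 -.0171 0 .4;0 0 3.9 .0147 -.0171 0 .4;0 0 3.9 .0147 -.0171 0 .4;0 0 3.9 .0147 -.0171 0 .4'
python3 -m inch '0 0 3.9 .0147 -.0171 0 .4;0 0 3.9 .0147 -.0171 -.01 .4;0 0 3.9 .0147 -.0171 -.02 .4;0 0 3.9 .0147 -.0171 -.03 .4;0 0 3.9 .0147 -.0171 -.03 .4;0 0 0 0 0 -.03 .4;0 0 0 0 0 -.02 .4;0 0 0 0 0 -.01 .4;0 0 0 0 0 0 .4;0 0 0 0 0 0 .4'
```

```text
clock: 39.03
position: [0.576, 0.0786, 0.2139]
orientation: [[0.301, 0.954, -0.0], [0.954, -0.301, -0.0], [-0.0, -0.0, -1.0]]
force: [0.3, 0.3, -0.6]
opening: 0.596
grasp_force: 0.0
clock: 39.87
position: [0.6482, -0.0057, 0.0645]
orientation: [[-0.032, 0.999, -0.001], [0.999, 0.032, -0.0], [-0.0, -0.001, -1.0]]
force: [-0.3, 1.0, 0.1]
opening: 0.598
grasp_force: 0.0
```

```bash
python3 -m inch '0 0 0 -.001 0 -.016 .4;0 0 0 0 0 -.015 .4;0 0 0 0 0 -.008 .4;0 0 0 0 0 -.003 .4;0 0 0 0 0 0 .4;0 0 0 0 0 0 1;0 0 0 0 0 0 1;0 0 0 0 0 0 1;0 0 0 0 0 0 1;0 0 0 0 0 0 1' 25
python3 -m inch '0 0 0 0 0 0 1;0 0 0 0 0 .01 1;0 0 0 0 0 .03 1;0 0 0 0 0 .03 1;0 0 0 0 0 .03 1;0 0 0 0 0 .03 1;0 0 0 0 0 .02 1;0 0 0 0 0 0 1;0 0 0 0 0 0 1;0 0 0 0 0 0 1' 25
```

```text
clock: 40.7
position: [0.6469, -0.0055, 0.0231]
orientation: [[-0.032, 0.999, 0.0], [0.999, 0.032, 0.0], [-0.0, 0.0, -1.0]]
force: [-1.1, -0.8, -0.2]
opening: 0.256
grasp_force: 0.3
clock: 41.53
position: [0.6459, -0.0054, 0.1718]
orientation: [[-0.032, 0.999, -0.001], [0.999, 0.032, -0.0], [0.0, -0.001, -1.0]]
force: [0.4, 0.3, -0.6]
opening: 0.238
grasp_force: 25.0
```

```bash
python3 -m inch '0 0 -3.9 -.0056 .0146 0 1;0 0 -3.9 -.0056 .0146 0 1;0 0 -3.9 -.0056 .0146 0 1;0 0 -3.9 -.0056 .0146 0 1;0 0 -3.9 -.0056 .0146 0 1;0 0 -3.9 -.0056 .0146 0 1;0 0 -3.9 -.0056 .0146 0 1;0 0 -3.9 -.0056 .0146 0 1;0 0 -3.9 -.0056 .0146 0 1;0 0 -3.9 -.0056 .0146 0 1' 25
python3 -m inch '0 0 -3.9 -.0056 .0146 0 1;0 0 -3.9 -.0056 .0146 0 1;0 0 -3.9 -.0056 .0146 0 1;0 0 -3.9 -.0056 .0146 0 1;0 0 -3.9 -.0056 .0146 0 1;0 0 0 0 0 -.02 1;0 0 0 0 0 -.025 1;0 0 0 0 0 -.01 1;0 0 0 0 0 0 1;0 0 0 0 0 0 1' 25
```

```text
clock: 42.37
position: [0.5892, 0.141, 0.1705]
orientation: [[0.607, 0.795, -0.003], [0.795, -0.607, -0.001], [-0.003, -0.002, -1.0]]
force: [0.6, 0.1, -0.4]
opening: 0.234
grasp_force: 25.0
clock: 43.2
position: [0.562, 0.2131, 0.1166]
orientation: [[0.836, 0.549, -0.003], [0.549, -0.836, -0.001], [-0.003, -0.001, -1.0]]
force: [1.0, -0.3, -0.8]
opening: 0.237
grasp_force: 25.0
```

```bash
python3 -m inch '0 0 0 0 0 -.02 1;0 0 0 0 0 -.015 1;0 0 0 0 0 -.01 1;0 0 0 0 0 -.008 1;0 0 0 0 0 -.004 1;0 0 0 0 0 -.0015 1;0 0 0 0 0 0 1;0 0 0 0 0 0 .6;0 0 0 0 0 0 .56;0 0 0 0 0 0 .56' 25
python3 -m inch '0 0 0 0 0 0 .56;0 0 0 0 0 .02 .56;0 0 0 0 0 .03 .56;0 0 0 0 0 .03 .56;0 0 0 0 0 .03 .56;0 0 0 -.02 0 .03 .8;0 0 0 -.04 -.01 .02 1;0 0 0 -.04 -.01 .02 1;0 0 0 -.04 -.01 .02 1;0 0 0 -.04 -.01 0 1'
python3 -m inch '0 0 0 -.03 -.01 0 1;0 0 0 -.03 -.01 0 1;0 0 0 0 0 0 1;0 0 0 0 0 0 1;0 0 0 0 0 0 1;0 0 0 0 0 0 1;0 0 0 0 0 0 1;0 0 0 0 0 0 1;0 0 0 0 0 0 1;0 0 0 0 0 0 1'
python3 - <<'E'
from h import *
a=read_camera("top");b=read_camera("side")
cv2.imwrite("pics/t7raw.png",a[:,:,::-1]);cv2.imwrite("pics/s7raw.png",b[:,:,::-1])
cv2.imwrite("pics/v7.png",np.hstack([cv2.resize(a[130:310,120:300],(400,400)),cv2.resize(b[80:250,190:360],(400,400))])[:,:,::-1])
E
```

```text
clock: 44.03
position: [0.5632, 0.2137, 0.0599]
orientation: [[0.835, 0.55, 0.001], [0.55, -0.835, 0.0], [0.001, 0.0, -1.0]]
force: [-0.8, -0.7, 0.2]
opening: 0.428
grasp_force: 0.0
clock: 44.87
position: [0.394, 0.1766, 0.2569]
orientation: [[0.836, 0.549, 0.005], [0.549, -0.836, 0.002], [0.006, 0.001, -1.0]]
force: [0.3, 1.0, 0.9]
opening: 0.1
grasp_force: 0.0
clock: 45.7
position: [0.3339, 0.1563, 0.2535]
orientation: [[0.836, 0.549, -0.001], [0.549, -0.836, -0.0], [-0.001, -0.0, -1.0]]
force: [0.2, 0.0, 0.4]
opening: 0.009
grasp_force: 0.0
```

View pics/v7.png

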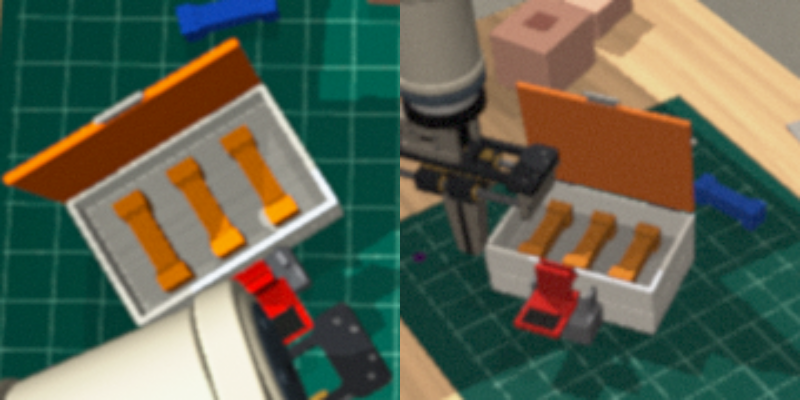

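```bash
python3 -m inch '0 0 0 .005 -.0075 .02 1;0 0 0 .005 -.0075 .02 1;0 0 0 .031 .0205 0 1;0 0 0 .031 .0205 0 1;0 0 0 .031 .0205 0 1;0 0 0 .031 .0205 0 1;0 0 0 .031 .0205 0 1;0 0 0 .031 .0205 0 1;0 0 0 .031 .0205 0 1;0 0 0 .031 .0205 0 1'
python3 -m inch '0 0 0 .031 .0205 0 1;0 0 0 0 0 0 1;0 0 0 0 0 0 1;0 0 0 0 0 -.02 1;0 0 0 0 0 -.03 1;0 0 0 0 0 -.022 1;0 0 0 0 0 0 1;0 0 0 0 0 0 1;0 0 0 0 0 0 1;0 0 0 0 0 0 1'
python3 - <<'E'
from h import *
s=get_state(); p=s["position"]; d=p[:2]-[.5275,.2625]; c,t=np.cos(.583),np.sin(.583); print(c*d[0]+t*d[1],-t*d[0]+c*d[1],p[2],s["force"])
a=read_camera("top");b=read_camera("side")
cv2.imwrite("pics/v8.png",np.hstack([cv2.resize(a[90:290,120:320],(400,400)),cv2.resize(b[60:260,180:380],(400,400))])[:,:,::-1])
E
```

```text
clock: 46.63
position: [0.593, 0.3063, 0.2932]
orientation: [[0.835, 0.55, -0.001], [0.55, -0.835, -0.0], [-0.001, -0.0, -1.0]]
force: [0.5, 0.4, 0.4]
opening: 0.004
grasp_force: 0.0
clock: 47.47
position: [0.6233, 0.3261, 0.2241]
orientation: [[0.836, 0.549, 0.003], [0.549, -0.836, 0.001], [0.003, 0.0, -1.0]]
force: [0.7, 0.4, 0.1]
opening: 0.005
grasp_force: 0.0
0.11500900921671631 0.00030652405729561516 0.2241498884281943 [0.72781044 0.43959457 0.05275958]
```

View pics/v8.png

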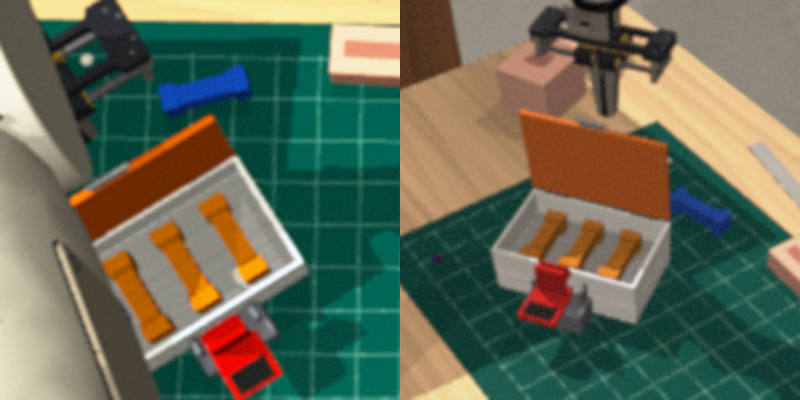

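```bash
python3 -m inch '0 0 0 -.0167 -.011 -.003 1;0 0 0 -.0167 -.011 0 1;0 0 0 -.007 -.0046 -.0012 1;0 0 0 -.007 -.0046 -.0012 1;0 0 0 -.007 -.0046 -.0012 1;0 0 0 -.0067 -.0044 -.0028 1;0 0 0 -.0067 -.0044 -.0028 1;0 0 0 -.0067 -.0044 -.0028 1;0 0 0 -.0061 -.004 -.0044 1;0 0 0 -.0061 -.004 -.0044 1'
python3 -m inch '0 0 0 -.0061 -.004 -.0044 1;0 0 0 -.0052 -.0035 -.0057 1;0 0 0 -.0052 -.0035 -.0057 1;0 0 0 -.0052 -.0035 -.0057 1;0 0 0 -.0042 -.0028 -.0069 1;0 0 0 -.0042 -.0028 -.0069 1;0 0 0 -.0042 -.0028 -.0069 1;0 0 0 -.003 -.002 -.0078 1;0 0 0 -.003 -.002 -.0078 1;0 0 0 -.003 -.002 -.0078 1'
python3 - <<'E'
from h import *
s=get_state(); p=s["position"]; d=p[:2]-[.5275,.2625]; c,t=np.cos(.583),np.sin(.583); print(c*d[0]+t*d[1],-t*d[0]+c*d[1],p[2],s["force"])
b=read_camera("side")
cv2.imwrite("pics/v9.png",cv2.resize(b[60:260,180:380],(400,400))[:,:,::-1])
E
```

```text
clock: 48.4
position: [0.5353, 0.2684, 0.1975]
orientation: [[0.835, 0.55, -0.0], [0.55, -0.835, -0.0], [-0.0, 0.0, -1.0]]
force: [0.3, 0.5, 2.0]
opening: 0.006
grasp_force: 0.9
clock: 49.23
position: [0.4925, 0.2398, 0.1316]
orientation: [[0.835, 0.55, 0.0], [0.55, -0.835, 0.0], [0.0, -0.0, -1.0]]
force: [1.5, 1.5, -0.0]
opening: 0.005
grasp_force: 1.0
-0.041707488043620136 0.0003297041817842336 0.13155432968988912 [ 1.50383979  1.47486178 -0.04568258]
```

View pics/v9.png

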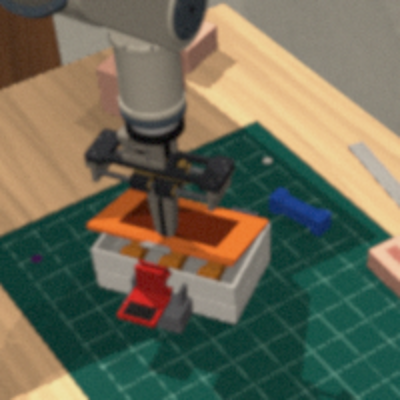

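```bash
python3 -m inch '0 0 0 -.0015 -.001 -.006 1;0 0 0 -.0015 -.001 -.006 1;0 0 0 -.0015 -.001 -.006 1;0 0 0 0 0 -.005 1;0 0 0 0 0 -.005 1;0 0 0 0 0 -.004 1;0 0 0 0 0 -.003 1;0 0 0 0 0 -.001 1;0 0 0 0 0 0 1;0 0 0 0 0 0 1'
```

```text
clock: 50.12
position: [0.4874, 0.2364, 0.0966]
orientation: [[0.835, 0.55, -0.002], [0.55, -0.835, -0.001], [-0.002, -0.0, -1.0]]
force: [-4.6, -2.9, 11.4]
opening: 0.004
grasp_force: 6.1
```

```bash
python3 -m inch '0 0 0 0 0 0 1;0 0 0 0 0 .003 1;0 0 0 0 0 .005 1;0 0 0 0 0 .01 1;0 0 0 0 0 .03 1;0 0 0 0 0 .03 1;0 0 0 0 0 .03 1;0 0 0 -.01 .03 .03 1;0 0 0 -.02 .035 0 1;0 0 0 -.02 .035 0 1'
python3 -m inch '0 0 0 -.02 .035 0 1;0 0 0 -.02 .035 0 1;0 0 0 -.02 .035 0 1;0 0 0 -.02 .035 0 1;0 0 0 0 .035 0 1;0 0 0 0 0 0 1;0 0 0 0 0 0 1;0 0 0 0 0 0 1;0 0 0 0 0 0 1;0 0 0 0 0 0 1'
python3 - <<'E'
from h import *
a=read_camera("top");b=read_camera("side")
cv2.imwrite("pics/t10.png",a[:,:,::-1]);cv2.imwrite("pics/s10.png",b[:,:,::-1])
cv2.imwrite("pics/v10.png",np.hstack([cv2.resize(a[90:340,140:510],(444,300)),cv2.resize(b[110:410,190:480],(290,300))])[:,:,::-1])
im={"top":a,"side":b};ms={}
for n in C:
    u=proj(n,[.524,.252,.08])[0]; m=min(blobs(n,im[n],[3,150,70],[22,255,255],900),key=lambda q:np.hypot(*(q[1]-u)))[0]
    c=max(cv2.findContours(m,cv2.RETR_EXTERNAL,cv2.CHAIN_APPROX_NONE)[0],key=cv2.contourArea); cv2.drawContours(m,[c],-1,255,-1); f=fit({n:m},LID,(.524,.252,.5),0); print(n,f[0].round(4),f[1])
E
```

```text
clock: 50.95
position: [0.4396, 0.3371, 0.2361]
orientation: [[0.837, 0.548, 0.004], [0.548, -0.837, 0.003], [0.005, -0.0, -1.0]]
force: [1.0, 0.8, 0.1]
opening: 0.004
grasp_force: 0.0
clock: 51.78
position: [0.3591, 0.5093, 0.2332]
orientation: [[0.836, 0.548, -0.0], [0.548, -0.836, -0.0], [-0.0, 0.0, -1.0]]
force: [0.0, -0.3, 0.2]
opening: 0.001
grasp_force: 0.0
top [0.528  0.263  0.5778] 0.03660340152822283
side [0.5272 0.2607 0.5874] 0.07093066198873603
```

View pics/v10.png

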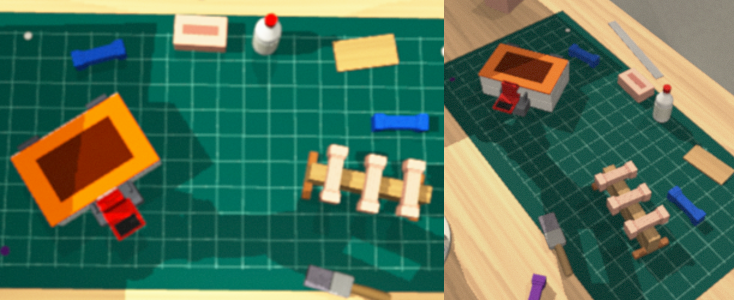

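The lid is shut: its outline fits the starting shut pose in both cameras, and its spring has not lifted it since I let go. The three cured columns lie across the plank, and the bystanders look unmoved.

```bash
python3 -c "
from rig import *
print(hand_in())"
```

```text
the job is handed in; nothing more can be done
None
```

The job is handed in, though hand-in returned no verdict: the last pictures show three cured columns balanced on the plank, three uncured columns were laid in the box, the lid is shut and held, and the bystanders look unmoved.

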